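Top up the sprung packer dispenser

TASK

Load the two long grey horseshoe packers from the bench into the spring-loaded dispenser, on top of the one already in it: one at a time, lay each flat between the corner posts and press it down until both end catches snap over it and hold it when you let go. Leave the short packer and the bearing lying where they are.

Things in the scene. Friction and masses are not known exactly. Their poses are not given: they have to be found in the camera images.
- dispenser: Fixed to the bench, base 172 x 96 x 12 mm; origin under the base's centre, x along the length of the packers it holds, z up. Four grey corner posts (165 mm high, flared lips to 180) leave an opening 126 x 66 mm and cover only the last 15 mm of a packer's length; the long sides (y) are open between them. A packer merely laid in rests with its underside 115 to 137 mm above the bench.
- catch_far (a joint): Steel catch at the dispenser's +x end, 24 mm wide, hanging from a pivot 148 mm up and leaning inward. rad: 0 = in, 0.65 = swung out. A packer pushed down swings it out (about 1 N); it springs back over the packer's end once the packer's top is about 4 mm below the catch line, and then stops the packer rising.
- catch_near (a joint): The same catch at the dispenser's -x end.
- catch_line (a point): Point on the dispenser's vertical axis, 115 mm above the bench, level with the catches' lower ends: the top of the pile is held at this height. Axes as the dispenser's.
- platform (a joint): How far the sprung platform inside the dispenser has sunk (m): 0 = start, with one packer held by the catches (platform top about 95 mm above the bench), about 0.020 with two packers, 0.040 with three; 0.067 = bottom of travel. The spring pushes up with 6.6 N + 200 N/m x value, so pressing takes up to about 15 N.
- stock_mid (a point): The packer already in the dispenser, held under the catches; horseshoe packer: grey plastic slab 120 long x 60 wide x 20 mm thick, about 0.15 kg, with an open slot 20 wide x 45 long cut into its +x end (the centre is solid). The point is its centre, 10 mm above its underside; x along its length, z up
- long_a_mid (a point): Loose long horseshoe packer: grey plastic slab 120 long x 60 wide x 20 mm thick, about 0.15 kg, with an open slot 20 wide x 45 long cut into its +x end (the centre is solid). The point is its centre, 10 mm above its underside; x along its length, z up
- long_b_mid (a point): Loose long horseshoe packer: grey plastic slab 120 long x 60 wide x 20 mm thick, about 0.15 kg, with an open slot 20 wide x 45 long cut into its +x end (the centre is solid). The point is its centre, 10 mm above its underside; x along its length, z up
- short_mid (a point): Short packer, not wanted: the same shape but 84 long x 60 wide x 20 mm thick, too short for the catches; point at its centre, 10 mm above its underside
- bearing: Steel bearing ring lying flat, 90 mm across, bore 44 mm, 22 mm high, not wanted; origin at the centre of its underside
Mind the look-alikes: they are no part of the job. What is shaped like the part that bears long_a_mid but blue is not meant. Leave any purple look-alike of the part that bears long_b_mid alone.

How it is judged:
On the way:
1. one long packer has been pressed under the catches, the other is not yet in (((horizontal distance between long_a_mid and catch_line below 0.012 m and z of long_a_mid in the frame of catch_line between -0.065 and -0.0065 m and angle between long_a_mid's own z axis and vertical below 0.07 rad and horizontal distance between long_b_mid and catch_line above 0.06 m and value of joint platform above 0.016 m) or (horizontal distance between long_b_mid and catch_line below 0.012 m and z of long_b_mid in the frame of catch_line between -0.065 and -0.0065 m and angle between long_b_mid's own z axis and vertical below 0.07 rad and horizontal distance between long_a_mid and catch_line above 0.06 m and value of joint platform above 0.016 m))), for 0.2 s.
At the end, for the whole second after the job is handed in: Both long packers and the first one lie flat (within 4 degrees) in the dispenser, centred within 12 mm of its axis, tops at or below the catch line (within 3.5 mm), the platform held down by the caught pile of three (0.035 to 0.046 m), all at rest (horizontal distance between each of long_a_mid, long_b_mid, stock_mid and catch_line below 0.012 m and z of long_a_mid in the frame of catch_line between -0.065 and -0.0065 m and angle between each of long_a_mid, long_b_mid, stock_mid's own z axis and vertical below 0.07 rad and z of long_b_mid in the frame of catch_line between -0.065 and -0.0065 m and z of stock_mid in the frame of catch_line between -0.065 and -0.0065 m and value of joint platform between 0.035 and 0.046 m and linear speed of each of long_a, long_b below 0.02 m/s); the robot touches nothing.
It fails at once if the short packer or the bearing is moved by more than 40 mm (distance of any of short_mid, bearing from where it was at the start of the episode above 0.04 m).
It also fails if it takes over 69 s, if anything falls off the work surface, if the arm or the gripper's body presses on something with over 40 N, if the wrist force passes 120 N, or if a joint passes its speed limit or range.

ROBOT

A 6-joint arm with a two-finger parallel gripper is mounted at the origin on the work surface. World frame = base frame: x ahead of the robot, y to its left, z up, the work surface at z = 0. Lengths are in m, angles in rad, forces in N, time in s.
With the tool pointing down it reaches from about 0.35 to 0.775 m from the base axis. Payload 7.3 kg.
Tool frame: the origin (TCP) lies midway between the tips of the shut fingers; the grasp point (between the pads) lies 19 mm behind it (robot.tcp_to_grasp is the distance from the TCP to the grasp point, in m); z points along the fingers, y is the direction in which the jaws open and shut (so a half turn about z gives the same grasp; the last joint's range is limited). The gripper opens to 92 mm and grips with 3 to 60 N. Pads are 19 mm wide; open, the fingers measure 130 mm over their backs; the gripper's body (75 mm by 190 mm) begins 47 mm behind the grasp point.
Start: joints at [-1.249, 0.342, 1.524, -0, 1.275, -0.146], TCP at [0.237, -0.469, 0.227] pointing down, gripper open.
Joint ranges: [-2.53, 2.53], [-0.77, 2.02], [0.04, 2.7], [-1, 4.14], [0.28, 2.66], [-3.11, 3.11]. Speed limits (rad/s): [2.57, 2.57, 3.14, 3.14, 3.14, 3.14].

INTERFACE

Orientations are given as [roll, pitch, yaw] about the fixed x, y, z axes, in that order (R = Rz(yaw) Ry(pitch) Rx(roll)).
In Python, from cell import status, read_camera, camera_info, ticket, robot gives the robot as it stands.
- The arm moves only by the tool jog_arm, never from a script. Its argument "plan" is a list that holds one entry, the list of rows, each a list of 7 numbers: the shift along the tool's x, y, z each as a share of 0.05 m, from -1 to 1, then the turn, a rotation vector about the tool's x, y, z each as a share of 0.15 rad, from -1 to 1, then the opening, from 0 (shut) to 1 (fully open). In form: [[[x, y, z, wx, wy, wz, hand], ...]]. A call has 1 to 20 rows; each row shifts and turns the commanded pose from where the row before left it, along the tool's axes as they then stand; what a row does not reach is not made up. A row lasts 1/8 s, in which the tool goes at most 62.5 mm and 10.7 degrees, less where a joint would pass 70% of its speed; a pose out of reach is approached as far as the arm can. A call with a number of a shift or a turn outside -1 to 1 is refused whole. A call with a gripper value outside its range is refused whole. The fingers move at their own pace and stop on an object; "squeeze" is the grip in N (left out, the last holds). Time passes only in rows, so rows that do not move let the fingers close. It gives the time, the measured TCP pose, the force and the opening at its end, in the units of the state.
- status.observe(): the state, without advancing time (a new reading comes with each control period).
- read_camera(name): name is "scene" or "top" or "wrist"; returns (picture, depth): 480x640x3 uint8, red, green, blue; 480x640 float32, m along the optical axis (not along the pixel's ray), 0 where there is no reading.
- camera_info(name): a dict with "mtx" (3x3 intrinsics, pixels), "world_to_cam" (4x4, takes a point from world to camera coordinates). Camera axes: x right, y down, z forward; pixel columns grow to the right and rows downward; lengths in m; the calibration is good to about 2 mm. A picture is of the moment at which its call begins: read the wrist's pose just before it. camera_info takes no time and is no camera call; for the wrist camera it gives the pose at the moment of the call.
- ticket.hand_in(): hands the job in, once; it reports no verdict.
The state is a dict: "time": time; "qpos": joint angles; "qvel": joint speeds; "joint_efforts": joint torques, N m; "tool_pos": TCP position; "tool_rot": TCP orientation; "contact_force": force on the tool from outside, world axes, zero at the start; "torque": the same for the moment, N m; "opening": finger opening in m.
Only numpy, scipy, OpenCV 4.12 (cv2) and the standard library are available. Lean on these libraries where they do the work, as an engineer would, in place of code of your own. Each camera call takes 0.05 s, during which the arm holds its last target.

## Working session

There is one attempt and no reset: what is moved stays moved. The work goes in short steps, Python scripts to look and compute and a tool call to move; the robot and the scene stay as the last step left them, time stands still between calls to the robot, and variables do not carry over. Pictures are saved under pics/ and viewed, and the job is handed in when it is done.

Besides the shell and the picture viewer there is one more tool, called after "Call:" as name(argument=value, ...) on one line, values as JSON. jog_arm: Moves the arm, as the interface text tells. Its arguments: {"type":"object","properties":{"plan":{"type":"array"},"squeeze":{"type":"number"}},"required":["plan"]}

```bash
ls; mkdir -p pics
python3 - <<'E'
from cell import status, read_camera, camera_info, robot
import cv2,numpy as np
print(status.observe()); print([a for a in dir(robot) if a[0]!='_'])
for n in ("scene","top"):
    p,d=read_camera(n); cv2.imwrite(f"pics/{n}0.png",p[:,:,::-1]); np.savez(f"{n}0.npz",p=p,d=d,**camera_info(n))
E
```

```text
pics
{'time': 0.0, 'qpos': array([-1.24898901e+00,  3.42723317e-01,  1.52500382e+00,  1.40039529e-05,
        1.27540620e+00, -1.46015138e-01]), 'qvel': array([ 0.00112796,  0.00092019,  0.00052595, -0.00066487,  0.00115368,
       -0.00079755]), 'joint_efforts': array([-1.14687671e-03, -4.31246567e+01, -2.44225305e+01,  7.17203692e-02,
        5.59252349e-02, -1.25113656e-04]), 'tool_pos': array([ 0.23663323, -0.46819504,  0.22604927]), 'tool_rot': array([-3.14007031e+00, -2.37413267e-04,  4.67818182e-01]), 'contact_force': array([-0.31255147,  0.16549988, -0.09780061]), 'torque': array([ 0.02288481, -0.00485794, -0.03362848]), 'opening': 0.09192419368258284}
['IKError', 'tcp_to_grasp']
```

View pics/scene0.png

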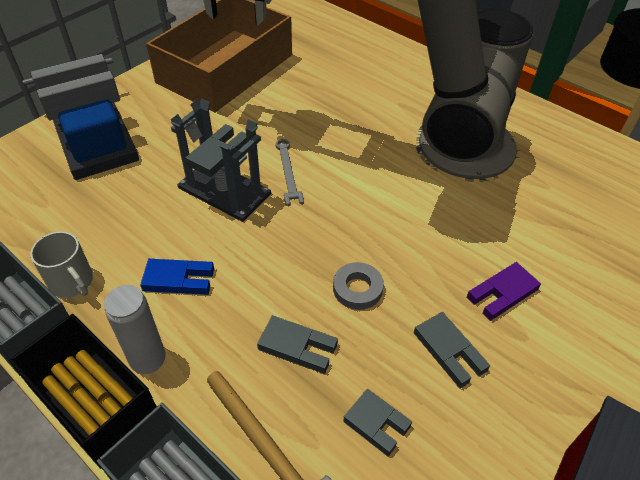

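View pics/top0.png

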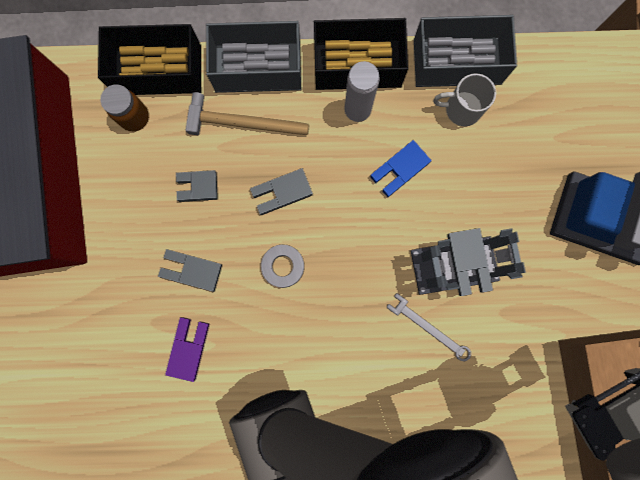

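Run:
```python
import cv2
a=cv2.imread("pics/scene0.png")[80:230,150:310];b=cv2.imread("pics/top0.png")[210:310,390:540]
cv2.imwrite("pics/c1.png",cv2.resize(a,None,fx=4,fy=4,interpolation=2));cv2.imwrite("pics/c2.png",cv2.resize(b,None,fx=5,fy=5,interpolation=2))
```

```text
(no output)
```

View pics/c1.png

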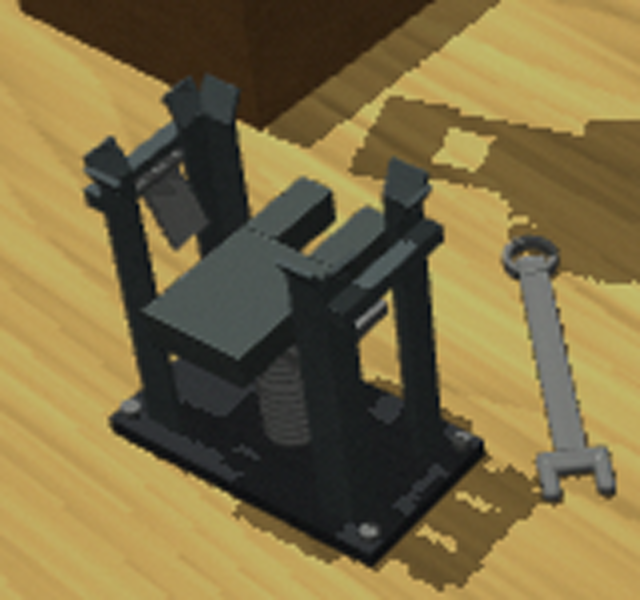

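View pics/c2.png

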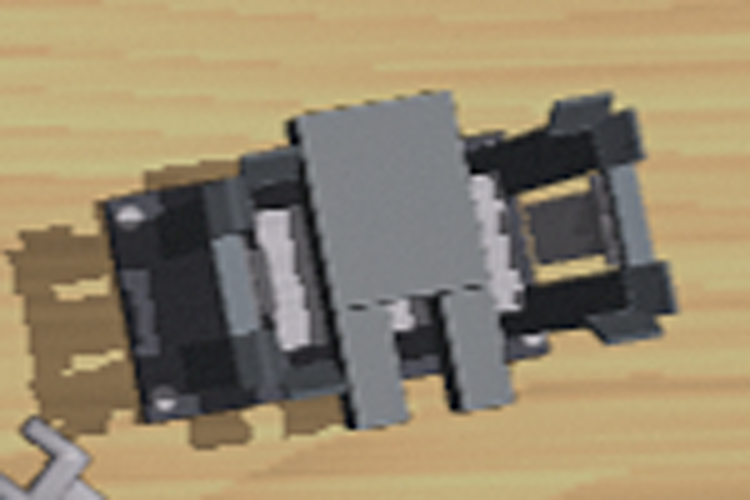

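```bash
cat > h.py <<'E'
import numpy as np,cv2
def load(n):
    z=np.load(n+".npz"); return z['p'],z['d'],z['mtx'],z['world_to_cam']
def cloud(d,K,W):
    v,u=np.mgrid[:d.shape[0],:d.shape[1]]
    c=np.stack([(u-K[0,2])/K[0,0]*d,(v-K[1,2])/K[1,1]*d,d],-1)
    T=np.linalg.inv(W); return c@T[:3,:3].T+T[:3,3]
def rect(P2):
    return cv2.minAreaRect(P2.astype(np.float32)*1000)
E
python3 - <<'E'
from h import *
for n in("top0","scene0"):
    p,d,K,W=load(n);X=cloud(d,K,W);print(n,"cam",np.linalg.inv(W)[:3,3])
    hsv=cv2.cvtColor(p,cv2.COLOR_RGB2HSV)
    seeds={"top0":dict(short=(205,185),A=(295,187),B=(205,273),disp=(468,250),bear=(270,262),blue=(410,160),purp=(185,365)),
     "scene0":dict(short=(368,410),A=(285,337),B=(440,335),disp=(215,150),bear=(345,285))}[n]
    for k,(u,v) in seeds.items():
        z0=X[v,u,2]
        m=((abs(X[...,2]-z0)<.006)&(d>0)).astype(np.uint8)
        if k=='disp' : m=((abs(X[...,2]-z0)<.004)&(d>0)).astype(np.uint8)
        _,lab=cv2.connectedComponents(m,connectivity=4);s=lab==lab[v,u]
        print(k,X[v,u].round(4),s.sum(),"zmed",np.median(X[s][:,2]).round(4),rect(X[s][:,:2]))
    # dispenser heights above base
    m=(X[...,2]>.03)&(d>0)
    for zz in ((.14,.19),(.11,.135),(.085,.105),(.006,.02)):
        sl=(X[...,2]>zz[0])&(X[...,2]<zz[1])
        (v0,v1,u0,u1)=(215,305,400,535) if n=="top0" else (90,220,170,280)
        s=np.zeros_like(sl);s[v0:v1,u0:u1]=sl[v0:v1,u0:u1]
        if s.sum()>5:print(zz,s.sum(),rect(X[s][:,:2]),np.median(X[s][:,2]))
E
```

```text
top0 cam [ 0.39946208 -0.01760737  1.06933755]
short [0.6431 0.2243 0.0174] 982 zmed 0.0197 ((643.4813842773438, 242.5532989501953), (61.777381896972656, 85.08036041259766), 2.5917041301727295)
A [0.6333 0.0336 0.0179] 1416 zmed 0.0197 ((626.3204956054688, 62.60791015625), (61.1410026550293, 120.06468200683594), 20.263427734375)
B [0.4565 0.2245 0.0191] 1471 zmed 0.0201 ((464.1697692871094, 256.8123779296875), (121.29753112792969, 59.89384078979492), 73.2582778930664)
disp [ 0.4807 -0.2946  0.1194] 1387 zmed 0.1217 ((459.45367431640625, -298.0343017578125), (120.1009521484375, 61.39641571044922), 8.034107208251953)
bear [0.4754 0.0888 0.0222] 1119 zmed 0.0218 ((467.61260986328125, 62.997779846191406), (88.48648071289062, 87.92288970947266), 44.137786865234375)
blue [ 0.3995 -0.0176  1.0693] 307200 zmed 0.0011 ((783.2095947265625, 15.720458984375), (2387.482666015625, 1507.4029541015625), 88.2101821899414)
purp [0.2701 0.2658 0.0202] 1578 zmed 0.0202 ((302.38555908203125, 263.10076904296875), (62.0982551574707, 120.18567657470703), 75.62527465820312)
(0.14, 0.19) 1239 ((459.9344482421
[... 1171 characters left out ...]
 [0.4889 0.05   0.0202] 1383 zmed 0.0214 ((469.4315185546875, 63.122772216796875), (89.89561462402344, 89.24614715576172), 86.31989288330078)
(0.14, 0.19) 1400 ((461.13092041015625, -297.1583251953125), (89.45032501220703, 161.310302734375), 7.427631378173828) 0.15864968774012383
(0.11, 0.135) 1874 ((460.3981628417969, -297.4396667480469), (123.98380279541016, 137.4084930419922), 8.339080810546875) 0.12191191721771477
(0.085, 0.105) 416 ((459.594482421875, -297.88916015625), (122.11190795898438, 136.9849090576172), 8.01856517791748) 0.0978751569958452
(0.006, 0.02) 2028 ((361.58282470703125, -387.2161865234375), (449.13824462890625, 231.2924041748047), 51.13792037963867) 0.011729168456249384
```

Run:
```python
from h import *
for n in("top0","scene0"):
    p,d,K,W=load(n);X=cloud(d,K,W)
    t=np.deg2rad(8.2); c=np.array([.4598,-.298])
    ex=np.array([np.sin(t),-np.cos(t)]) # candidate along length
    ey=np.array([np.cos(t),np.sin(t)])
    q=X[...,:2]-c; a=q@ex*1000;b=q@ey*1000;z=X[...,2]*1000
    print(n,"rows b(-60..60 step10) cols a(-90..90 step 10)")
    for bb in range(60,-61,-10):
        r=[]
        for aa in range(-100,101,10):
            m=(abs(a-aa)<4)&(abs(b-bb)<4)&(d>0)
            r.append("%4d"%np.median(z[m]) if m.sum()>2 else "   .")
        print("%4d"%bb,*r)
p,d,K,W=load("top0");X=cloud(d,K,W)
for (u,v) in [(447,266),(449,275),(489,258),(491,268),(502,255),(505,258),(437,268),(515,254)]: print(u,v,X[v,u].round(3),p[v,u])
```

```text
top0 rows b(-60..60 step10) cols a(-90..90 step 10)
  60    0    0   -1    0    0    0    0    1    1    1  122  121  121  122    .    .    .    0    0    0    0
  50    0    0    1    2    0    0    2  114  122  122  121  122  122  121    .    .    .    6    0    0    0
  40    0    0   14   14  173  175    .  120  120  120  123  122  122  122    .  173  175  171    .    .    .
  30    0    0   13   74  165  147    .  117  122  121  121  122  121  122    .  124  114  175    .    .    .
  20    0    0   14   75   13   15  101  110  122  122  122  122  122  121  102  103  121  172   13    0   -1
  10    0    0   12   15   11   11  102  112  121  121  122  122  121  121  102  118  137  156   12    .    .
   0    0    0   12   84   13   13  102  111  122  122  122  122  122  123  102  120  136  157   13    .    .
 -10    0   -2   13  151   12   12  102  113  121  122  123  122  122  121  102  119  138  156   13    0    0
 -20    0    0   12   74   11   57  102  109  122  121  101  114  122  122  102  103  116  174   84    .   -1
 -30    0    0   17   75  164  164    .  120  120   14    
[... 1519 characters left out ...]
2    .    .    .
 -40    0    0   14   15  174  174   12  111   15  121    .  113  122  121    .  172  175  170    .    .    .
 -50    0    0   -2    .    .    .    .  114  122  120    .  116  122  121    .    .    .    .    .    .    .
 -60    0    0    0    0    0   -1    .    .   61    0    0  108  121  120    .    .    .    .    .    .    .
447 266 [ 0.453 -0.258  0.101] [177 174 181]
449 275 [ 0.435 -0.261  0.101] [183 178 185]
489 258 [ 0.466 -0.339  0.103] [177 175 181]
491 268 [ 0.447 -0.342  0.1  ] [180 178 186]
502 255 [ 0.469 -0.354  0.13 ] [71 70 73]
505 258 [ 0.463 -0.357  0.137] [71 68 71]
437 268 [ 0.446 -0.225  0.161] [121 126 134]
515 254 [ 0.468 -0.368  0.157] [119 126 132]
```

```bash
cat >> h.py <<'E'
def go(pos,yawdeg,st=None):
    """rows: first turn, then shift; from current measured pose"""
    from cell import status
    from scipy.spatial.transform import Rotation as R
    s=status.observe(); p=s['tool_pos'];
    R0=R.from_euler('xyz',s['tool_rot']); R1=R.from_euler('xyz',[np.pi,0,np.deg2rad(yawdeg)])
    rv=(R0.inv()*R1).as_rotvec()/.15
    t=R1.inv().apply(np.array(pos)-p)/.05
    print("t",round(s['time'],2),"pos",p.round(4),"rot",np.rad2deg(s['tool_rot']).round(2),"F",s['contact_force'].round(1),"open",round(s['opening'],4))
    print("turn shares",rv.round(2),"then shift shares",t.round(2), "| shift if no turn:",(R0.inv().apply(np.array(pos)-p)/.05).round(2))
E
python3 - <<'E'
from h import *
go([.627,.0627,.15],110.1)
a=cv2.imread("pics/top0.png")[130:390,140:440]
cv2.imwrite("pics/c3.png",cv2.resize(a,None,fx=2.3,fy=2.3,interpolation=2))
E
```

```text
t 0.1 pos [ 0.2367 -0.4682  0.2261] rot [-1.7992e+02 -1.0000e-02  2.6800e+01] F [-0.3 -0.4 -0.8] open 0.0921
turn shares [-0.01 -0.01 -9.69] then shift shares [ 7.29 10.98  1.52] | shift if no turn: [11.76 -5.96  1.53]
```

View pics/c3.png

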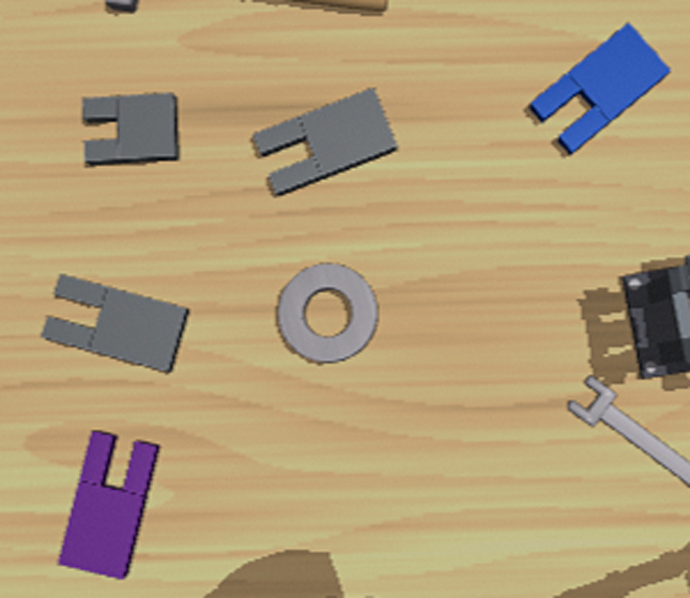

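Top-view candidates: grey longs at (281,190) and (190,270), both 120 mm. Not wanted are the short grey at (198,185), measuring 85 mm, the blue at (400,168), the purple at (187,350) and the crosswise stock at (468,258). I'll start with the grey at (281,190).

Call:
jog_arm(plan=[[[0, 0, 0, 0, 0, -0.97, 1], [0, 0, 0, 0, 0, -0.97, 1], [0, 0, 0, 0, 0, -0.97, 1], [0, 0, 0, 0, 0, -0.97, 1], [0, 0, 0, 0, 0, -0.97, 1], [0, 0, 0, 0, 0, -0.97, 1], [0, 0, 0, 0, 0, -0.97, 1], [0, 0, 0, 0, 0, -0.97, 1], [0, 0, 0, 0, 0, -0.97, 1], [0, 0, 0, 0, 0, -0.97, 1], [0.65, 1, 0, 0, 0, 0, 1], [0.65, 1, 0, 0, 0, 0, 1], [0.65, 1, 0, 0, 0, 0, 1], [0.65, 1, 0, 0, 0, 0, 1], [0.65, 1, 0, 0, 0, 0, 1], [0.65, 1, 0, 0, 0, 0, 1], [0.65, 1, 0.3, 0, 0, 0, 1], [0.65, 1, 0.3, 0, 0, 0, 1], [0.65, 1, 0.3, 0, 0, 0, 1], [0.65, 1, 0.3, 0, 0, 0, 1]]], squeeze=45)

```text
time: 2.6
tool_pos: [0.5949, 0.0106, 0.1659]
tool_rot: [-3.141, 0.0, 1.923]
contact_force: [1.1, -0.9, 0.7]
opening: 0.0919
```

Run:
```python
from h import *
go([.627,.0627,.12],110.1)
```

```text
t 2.6 pos [0.5949 0.0106 0.1659] rot [-179.97    0.    110.18] F [ 1.1 -0.9  0.7] open 0.0919
turn shares [-0.    0.    0.01] then shift shares [0.76 0.96 0.92] | shift if no turn: [0.76 0.96 0.92]
```

Call:
jog_arm(plan=[[[0.76, 0.96, 0.5, 0, 0, 0, 1], [0, 0, 0.4, 0, 0, 0, 1], [0, 0, 0, 0, 0, 0, 1]]])

```text
time: 2.98
tool_pos: [0.6229, 0.0588, 0.1207]
tool_rot: [-3.137, -0.002, 1.924]
contact_force: [-0.2, -0.5, -0.3]
opening: 0.0917
```

```bash
cat >> h.py <<'E'
def snap(n,tag):
    from cell import read_camera,camera_info
    ci=camera_info(n);p,d=read_camera(n);cv2.imwrite(f"pics/{tag}.png",p[:,:,::-1]);np.savez(tag+".npz",p=p,d=d,**ci)
E
python3 - <<'E'
from h import *
go([.627,.0627,.003],110.1)
snap("wrist","w1")
p,d,K,W=load("w1");X=cloud(d,K,W)
m=((abs(X[...,2]-.02)<.006)&(d>0)).astype(np.uint8)
n,lab,st,ce=cv2.connectedComponentsWithStats(m,connectivity=4)
for i in range(1,n):
    if st[i,4]>1500:
        s=lab==i; print(st[i],np.median(X[s][:,2]),rect(X[s][:,:2]))
E
```

```text
t 2.98 pos [0.6229 0.0588 0.1207] rot [-1.7973e+02 -9.0000e-02  1.1024e+02] F [-0.2 -0.5 -0.3] open 0.0917
turn shares [-0.03 -0.01  0.02] then shift shares [0.04 0.1  2.35] | shift if no turn: [0.04 0.12 2.35]
[ 391    0  115   65 5072] 0.020355176391674085 ((647.7653198242188, 219.91334533691406), (60.365596771240234, 37.21538162231445), 2.5605788230895996)
[   46    86   138   135 11409] 0.022405333426048113 ((471.41461181640625, 64.25910949707031), (89.89680480957031, 88.96650695800781), 46.1916618347168)
[ 482   90  158  226 7198] 0.02300698030361442 ((782.5579223632812, 138.150146484375), (175.6472930908203, 23.210918426513672), 80.89048767089844)
[  288   150    88   161 11525] 0.020345216563048163 ((629.7581176757812, 63.55592346191406), (60.18104553222656, 120.30902862548828), 20.047687530517578)
```

View pics/w1.png

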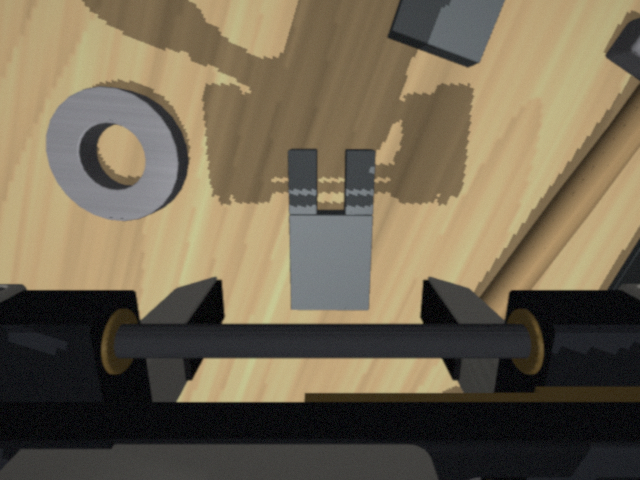

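Call:
jog_arm(plan=[[[0, 0, 0.8, 0, 0, 0, 1], [0, 0, 0.8, 0, 0, 0, 1], [0, 0, 0, 0, 0, 0, 1], [0, 0, 0, 0, 0, 0, 1]]])

```text
time: 3.52
tool_pos: [0.6256, 0.0576, 0.0454]
tool_rot: [3.139, 0.001, 1.922]
contact_force: [0.6, 0.5, -0.2]
opening: 0.0916
```

Run:
```python
from h import *
go([.628,.063,.003],110.1)
```

```text
t 3.52 pos [0.6256 0.0576 0.0454] rot [1.7983e+02 7.0000e-02 1.1012e+02] F [ 0.6  0.5 -0.2] open 0.0916
turn shares [0.02 0.01 0.  ] then shift shares [0.09 0.08 0.85] | shift if no turn: [0.09 0.08 0.85]
```

Call:
jog_arm(plan=[[[0.09, 0.08, 0.4, 0, 0, 0, 1], [0, 0, 0.3, 0, 0, 0, 1], [0, 0, 0, 0, 0, 0, 1], [0, 0, 0, 0, 0, 0, 1]]])

```text
time: 4.03
tool_pos: [0.6265, 0.0638, 0.008]
tool_rot: [-3.141, 0.0, 1.923]
contact_force: [-0.4, 0.1, -0.0]
opening: 0.0917
```

Run:
```python
from h import *
go([.628,.063,.003],110.1)
```

```text
t 4.03 pos [0.6265 0.0638 0.008 ] rot [-179.99    0.    110.17] F [-0.4  0.1 -0. ] open 0.0917
turn shares [-0.    0.    0.01] then shift shares [-0.03  0.02  0.1 ] | shift if no turn: [-0.03  0.02  0.1 ]
```

Close.

Call:
jog_arm(plan=[[[-0.02, 0.02, 0.1, 0, 0, 0, 1], [0, 0, 0, 0, 0, 0, 0], [0, 0, 0, 0, 0, 0, 0], [0, 0, 0, 0, 0, 0, 0], [0, 0, 0, 0, 0, 0, 0], [0, 0, 0, 0, 0, 0, 0]]], squeeze=45)

```text
time: 4.78
tool_pos: [0.6278, 0.0632, 0.0032]
tool_rot: [3.142, 0.0, 1.923]
contact_force: [-0.2, -0.9, 1.3]
opening: 0.0598
```

Run:
```python
from h import *
go([.628,.063,.203],110.1)
```

```text
t 4.78 pos [0.6278 0.0632 0.0032] rot [1.8000e+02 1.0000e-02 1.1017e+02] F [-0.2 -0.9  1.3] open 0.0598
turn shares [0.   0.   0.01] then shift shares [-0.01  0.   -4.  ] | shift if no turn: [-0.01  0.   -4.  ]
```

Call:
jog_arm(plan=[[[0, 0, -0.5, 0, 0, 0, 0], [0, 0, -0.9, 0, 0, 0, 0], [0, 0, -0.9, 0, 0, 0, 0], [0, 0, -0.8, 0, 0, 0.7, 0], [0, 0, -0.8, 0, 0, 0.7, 0], [0, 0, -0.8, 0, 0, 0, 0], [-0.8, -0.5, 0, 0, 0, 0, 0], [-0.8, -0.55, 0, 0, 0, 0, 0], [-0.8, -0.55, 0, 0, 0, 0, 0], [-0.8, -0.55, 0, 0, 0, 0, 0], [-0.8, -0.55, 0, 0, 0, 0, 0], [-0.8, -0.55, 0, 0, 0, 0, 0], [-0.8, -0.55, 0, 0, 0, 0, 0], [-0.6, -0.3, 0, 0, 0, 0, 0], [-0.4, -0.2, 0, 0, 0, 0, 0], [0, 0, 0, 0, 0, 0, 0], [0, 0, 0, 0, 0, 0, 0]]])

```text
time: 6.9
tool_pos: [0.4617, -0.2932, 0.2379]
tool_rot: [-3.141, -0.001, 1.713]
contact_force: [0.1, 1.0, -1.3]
opening: 0.0595
```

Run:
```python
from h import *
go([.4602,-.298,.24],98.2)
snap("wrist","w2");snap("top","t2")
for t in ("w2","t2"):
    p,d,K,W=load(t);X=cloud(d,K,W)
    for lo,hi in((.14,.185),(.112,.13),(.19,.32)):
        s=(X[...,2]>lo)&(X[...,2]<hi)&(d>0)&(abs(X[...,0]-.46)<.12)&(abs(X[...,1]+.298)<.12)
        if s.sum()>20: print(t,lo,s.sum(),rect(X[s][:,:2]),np.median(X[s][:,2]))
```

```text
t 6.9 pos [ 0.4617 -0.2932  0.2379] rot [-1.7999e+02 -4.0000e-02  9.8140e+01] F [ 0.1  1.  -1.3] open 0.0595
turn shares [-0.   -0.   -0.01] then shift shares [-0.09 -0.04 -0.04] | shift if no turn: [-0.09 -0.04 -0.04]
w2 0.14 3897 ((451.6367492675781, -231.20529174804688), (89.91868591308594, 30.804790496826172), 15.737021446228027) 0.1596035947750964
w2 0.112 3731 ((447.0063171386719, -284.4464111328125), (93.65803527832031, 89.91133880615234), 8.033443450927734) 0.12285189975939187
w2 0.19 45519 ((461.7170104980469, -281.9240417480469), (167.07057189941406, 99.01235961914062), 8.525423049926758) 0.25599749877898276
t2 0.14 546 ((457.25244140625, -283.74554443359375), (88.16220092773438, 129.32936096191406), 7.29925012588501) 0.1603766895632842
t2 0.112 793 ((457.459228515625, -279.60845947265625), (120.84644317626953, 75.34072875976562), 5.4384565353393555) 0.12219125743322268
t2 0.19 1178 ((478.1148376464844, -268.5146484375), (77.51102447509766, 119.18657684326172), 75.98304748535156) 0.2547636237776175
```

View pics/w2.png

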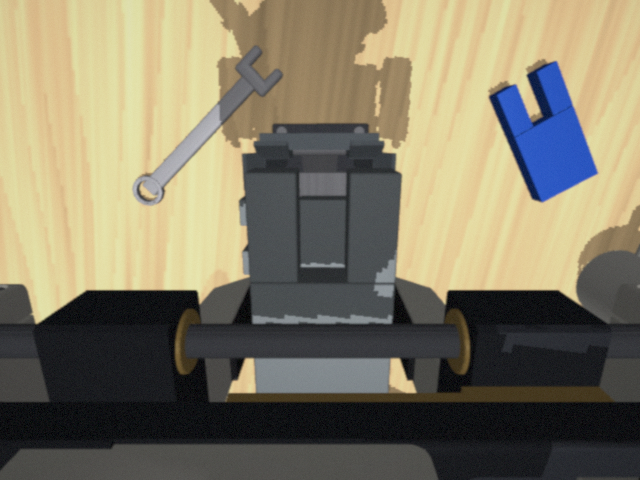

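View pics/t2.png

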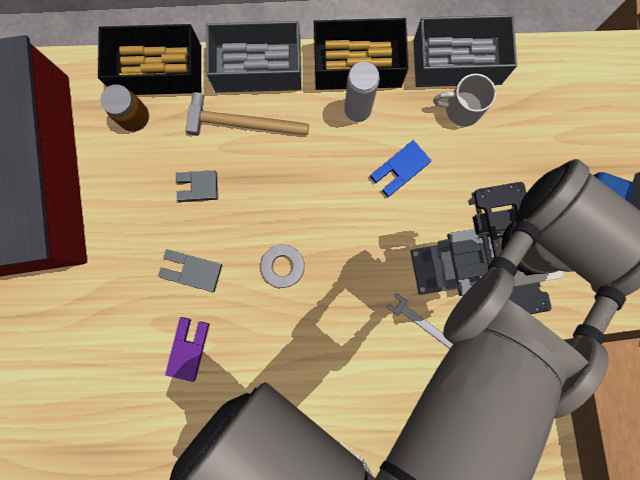

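Run:
```python
from h import *
p,d,K,W=load("w2");X=cloud(d,K,W)
t=np.deg2rad(98.14);ex=np.array([np.cos(t),np.sin(t)]);ey=np.array([np.sin(t),-np.cos(t)])
q=X[...,:2]-np.array([.4617,-.2932]);a=q@ex*1e3;b=q@ey*1e3;z=X[...,2]*1e3
v,u=np.mgrid[:480,:640]
s=(v<310)&(u>235)&(u<410)&(d>0)
def st(m,n):print(n,m.sum(),"a",np.percentile(a[m],[1,50,99]).round(1),"b",np.percentile(b[m],[1,50,99]).round(1),"z",np.median(z[m]).round(1))
st(s&(z>248)&(z<266)&(a>20),"slab")
st(s&(z>140)&(z<184),"posts/bar")
st(s&(z>168)&(z<184),"lips")
st(s&(z>8)&(z<17)&(a>40),"base")
p,d,K,W=load("top0");X=cloud(d,K,W);t=np.deg2rad(98.2)
ex=np.array([np.cos(t),np.sin(t)]);ey=np.array([np.sin(t),-np.cos(t)])
q=X[...,:2]-np.array([.4602,-.298]);a=q@ex*1e3;b=q@ey*1e3;z=X[...,2]*1e3
s=(abs(a)<110)&(abs(b)<70)&(d>0)
st(s&(z>140)&(z<184)&(a>0),"top posts+");st(s&(z>140)&(z<184)&(a<0),"top posts-")
st(s&(z>8)&(z<17)&(abs(b)<46),"top base")
```

```text
slab 10530 a [20.5 41.7 60.3] b [-26.9  12.4  31.9] z 255.1
posts/bar 3897 a [53.3 65.  73.7] b [-42.9  -0.4  43.2] z 159.6
lips 1645 a [52.2 62.8 69.6] b [-43.4 -18.1  43.9] z 177.2
base 1795 a [ 40.1  79.  147.7] b [-80.4 -25.4  45.7] z 11.8
top posts+ 538 a [46.9 70.1 78.4] b [-43.6   0.4  42.9] z 159.8
top posts- 701 a [-77.7 -65.  -45.8] b [-43.2   0.8  42.8] z 164.4
top base 895 a [-84.9  63.2  85.7] b [-45.5  -5.   45.4] z 11.8
```

Call:
jog_arm(plan=[[[-0.09, -0.04, 0.3, 0, 0, 0, 0], [0, 0, 0.3, 0, 0, 0, 0], [0, 0, 0.3, 0, 0, 0, 0], [0, 0, 0, 0, 0, 0, 0], [0, 0, 0, 0, 0, 0, 0]]])

```text
time: 7.62
tool_pos: [0.4604, -0.2987, 0.1932]
tool_rot: [3.141, 0.0, 1.713]
contact_force: [0.6, -0.5, -1.5]
opening: 0.0599
```

Run:
```python
from h import *
go([.4602,-.298,.15],98.2)
```

```text
t 7.62 pos [ 0.4604 -0.2987  0.1932] rot [1.7999e+02 2.0000e-02 9.8140e+01] F [ 0.6 -0.5 -1.5] open 0.0599
turn shares [ 0.    0.   -0.01] then shift shares [ 0.02 -0.    0.86] | shift if no turn: [ 0.02 -0.    0.86]
```

Call:
jog_arm(plan=[[[0.01, 0, 0.3, 0, 0, 0, 0], [0, 0, 0.3, 0, 0, 0, 0], [0, 0, 0.26, 0, 0, 0, 0], [0, 0, 0, 0, 0, 0, 0]]])

```text
time: 8.12
tool_pos: [0.4595, -0.2976, 0.1486]
tool_rot: [-3.14, -0.002, 1.713]
contact_force: [-0.3, 0.0, -1.5]
opening: 0.0593
```

Run:
```python
from h import *
go([.4602,-.298,.125],98.2)
```

```text
t 8.12 pos [ 0.4595 -0.2976  0.1486] rot [-1.7989e+02 -1.2000e-01  9.8130e+01] F [-0.3  0.  -1.5] open 0.0593
turn shares [-0.01 -0.01 -0.01] then shift shares [-0.01  0.01  0.47] | shift if no turn: [-0.01  0.01  0.47]
```

Inside the posts with no side force. I'll go down onto the pile now and watch the force.

Call:
jog_arm(plan=[[[0, 0, 0.2, 0, 0, 0, 0], [0, 0, 0.2, 0, 0, 0, 0], [0, 0, 0.1, 0, 0, 0, 0], [0, 0, 0, 0, 0, 0, 0]]])

```text
time: 8.62
tool_pos: [0.4602, -0.2981, 0.1247]
tool_rot: [-3.141, -0.0, 1.713]
contact_force: [-0.1, -0.0, -0.7]
opening: 0.0597
```

Call:
jog_arm(plan=[[[0, 0, 0.2, 0, 0, 0, 0], [0, 0, 0.2, 0, 0, 0, 0], [0, 0, 0, 0, 0, 0, 0]]])

```text
time: 9.0
tool_pos: [0.4605, -0.2984, 0.1051]
tool_rot: [3.141, 0.001, 1.713]
contact_force: [0.3, -0.3, 2.7]
opening: 0.0596
```

Call:
jog_arm(plan=[[[0, 0, 0.15, 0, 0, 0, 0], [0, 0, 0.15, 0, 0, 0, 0], [0, 0, 0.05, 0, 0, 0, 0], [0, 0, 0, 0, 0, 0, 0], [0, 0, 0, 0, 0, 0, 0]]])

```text
time: 9.62
tool_pos: [0.4605, -0.2985, 0.0888]
tool_rot: [3.141, 0.001, 1.713]
contact_force: [-2.1, 0.6, 7.8]
opening: 0.0598
```

Run:
```python
from h import *
go([.4602,-.298,.088],98.2)
snap("scene","s3")
cv2.imwrite("pics/s3c.png",cv2.resize(cv2.imread("pics/s3.png")[70:230,140:310],None,fx=3.5,fy=3.5,interpolation=2))
```

```text
t 9.62 pos [ 0.4605 -0.2985  0.0888] rot [1.7995e+02 8.0000e-02 9.8140e+01] F [-2.1  0.6  7.8] open 0.0598
turn shares [ 0.01  0.01 -0.01] then shift shares [ 0.01 -0.01  0.02] | shift if no turn: [ 0.01 -0.01  0.02]
```

View pics/s3c.png

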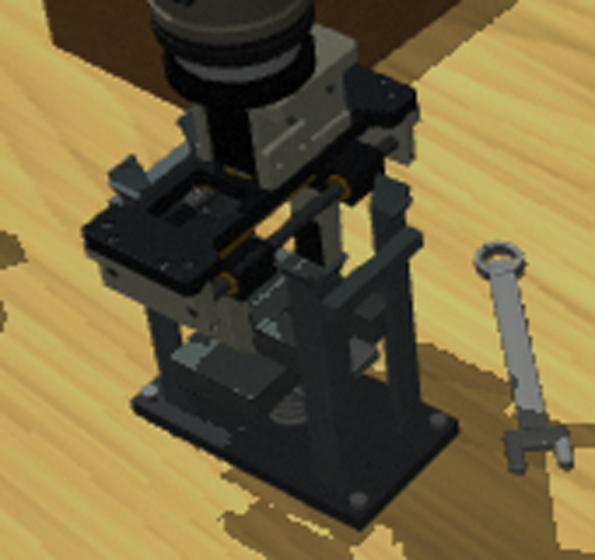

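Call:
jog_arm(plan=[[[0, 0, -0.08, 0, 0, 0, 0], [0, 0, -0.06, 0, 0, 0, 0], [0, 0, 0, 0, 0, 0, 0], [0, 0, 0, 0, 0, 0, 0.25]]])

```text
time: 10.18
tool_pos: [0.4605, -0.2985, 0.0957]
tool_rot: [3.141, 0.001, 1.713]
contact_force: [-0.1, -0.3, 6.6]
opening: 0.0597
```

Call:
jog_arm(plan=[[[0, 0, 0, 0, 0, 0, 0.75], [0, 0, 0, 0, 0, 0, 0.85], [0, 0, 0, 0, 0, 0, 1], [0, 0, 0, 0, 0, 0, 1], [0, 0, -0.5, 0, 0, 0, 1], [0, 0, -1, 0, 0, 0, 1], [0, 0, -1, 0, 0, 0, 1], [0, 0, -0.5, 0, 0, 0, 1], [0.5, 0, 0, 0, 0, 0, 1], [0.9, 0.5, 0, 0, 0, 0, 1], [0.9, 0.5, 0, 0, 0, 0, 1], [0.9, 0.5, 0, 0, 0, 0, 1]]])

```text
time: 11.68
tool_pos: [0.5119, -0.1276, 0.2444]
tool_rot: [-3.141, -0.0, 1.712]
contact_force: [0.9, -0.5, 0.1]
opening: 0.0921
```

Run:
```python
from h import *
go([.465,.2567,.2],73.7)
for n in("scene","top"):
    snap(n,n+"4");p,d,K,W=load(n+"4");X=cloud(d,K,W)
    t=np.deg2rad(98.2);ex=np.array([np.cos(t),np.sin(t)]);ey=np.array([np.sin(t),-np.cos(t)])
    q=X[...,:2]-np.array([.4602,-.298]);a=q@ex*1e3;b=q@ey*1e3;z=X[...,2]*1e3
    for bb in range(60,-61,-15):
        print("%4d"%bb,*["%4d"%np.median(z[m]) if (m:=(abs(a-aa)<5)&(abs(b-bb)<5)&(d>0)).sum()>2 else "   ." for aa in range(-90,91,15)])
cv2.imwrite("pics/s4c.png",cv2.resize(cv2.imread("pics/scene4.png")[80:220,160:290],None,fx=4,fy=4,interpolation=2))
```

```text
t 11.68 pos [ 0.5119 -0.1276  0.2444] rot [-1.7997e+02 -1.0000e-02  9.8110e+01] F [ 0.9 -0.5  0.1] open 0.0921
turn shares [-0.   -0.    2.84] then shift shares [ 7.11 -3.06  0.89] | shift if no turn: [7.74 0.16 0.89]
  60    0    0    0    0    0   82   83   83   79    0   -1    0    0
  45    0   10   11   10   11   11   12   12   77   10   10    8    0
  30    .  165  144  103  101  102   95   98   90   14   63   11    0
  15    .  175  130  114  114  113   28   26  114    .   49   13    1
   0    .  157  137    .    .    .    .   20    .   71   11   14    0
 -15    .  158  163    .    .    .    .    .    .   13   98   13    0
 -30    .  176  163  165    .    .    .    .   11   41  104  151    0
 -45    .    .  177  176    .    .    .   10   11    .  176   13    0
 -60    .    .    .    .    .    .    0    0    .    0    0    0    0
  60    0   -1    0    .    .    .    .    0    1    .    .    .    .
  45    0    8   14  178   95   94    .    .    1    9   13    .    .
  30    .  177  137  114  114  113    .    .    .  114  166  158    .
  15    .  158  131  115  115  115  114    .    .  113  144  158    .
   0    .  158  137  115  115  115  115  117    .   10  138  157    .
 -15    .  157  132  115  115  115  114  115    .   12   12  156    0
 -30    .  178  126  115  113   96  115  113    .    .    .   12    1
 -45    0   11   13  178   94   93    .   95    .    .   11   11    0
 -60    0    0    0    .    0   92    .   94   95    .    0   -1    0
```

View pics/s4c.png

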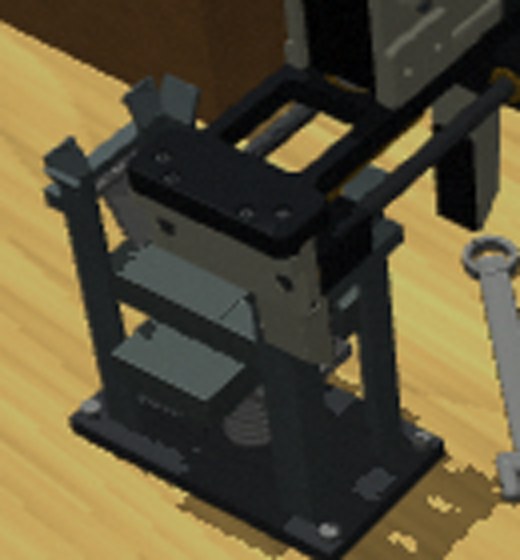

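First packer is held level at 115 mm. Next is the second one.

Call:
jog_arm(plan=[[[0, 0, 0, 0, 0, 0.95, 1], [0, 0, 0, 0, 0, 0.95, 1], [0, 0, 0, 0, 0, 0.94, 1], [0.85, -0.4, 0, 0, 0, 0, 1], [0.9, -0.4, 0, 0, 0, 0, 1], [0.9, -0.4, 0, 0, 0, 0, 1], [0.9, -0.4, 0.2, 0, 0, 0, 1], [0.9, -0.4, 0.4, 0, 0, 0, 1], [0.9, -0.4, 0.4, 0, 0, 0, 1], [0.9, -0.4, 0.5, 0, 0, 0, 1], [0.6, -0.2, 0.5, 0, 0, 0, 1], [0.3, -0.1, 0.5, 0, 0, 0, 1], [0, 0, 0, 0, 0, 0, 1], [0, 0, 0, 0, 0, 0, 1]]])

```text
time: 13.52
tool_pos: [0.4637, 0.2567, 0.1203]
tool_rot: [3.141, -0.0, 1.286]
contact_force: [-0.7, 0.4, 0.2]
opening: 0.0918
```

Run:
```python
from h import *
go([.465,.2567,.045],73.7)
snap("wrist","w5")
p,d,K,W=load("w5");X=cloud(d,K,W)
m=((abs(X[...,2]-.02)<.006)&(d>0)).astype(np.uint8)
n,lab,st,ce=cv2.connectedComponentsWithStats(m,connectivity=4)
for i in range(1,n):
    if st[i,4]>1500:
        s=lab==i; print(st[i],np.median(X[s][:,2]),rect(X[s][:,:2]))
```

```text
t 13.53 pos [0.4637 0.2567 0.1203] rot [179.96  -0.    73.7 ] F [-0.7  0.4  0.2] open 0.0918
turn shares [ 0. -0.  0.] then shift shares [0.01 0.02 1.51] | shift if no turn: [0.01 0.02 1.51]
[ 520  112  108  141 9825] 0.020141241724874415 ((646.9317016601562, 243.68370056152344), (61.730712890625, 84.81041717529297), 2.0666403770446777)
[  281   151    88   161 11527] 0.020400023912436893 ((467.3175964355469, 257.7565612792969), (120.30708312988281, 60.15413284301758), 73.27621459960938)
[  27  245  169   75 6406] 0.020503999235840176 ((305.75732421875, 265.0077819824219), (58.17316436767578, 121.05377197265625), 75.4427490234375)
```

View pics/w5.png

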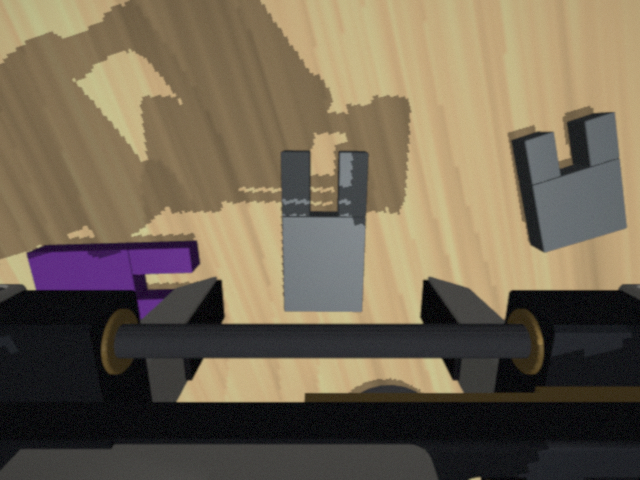

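Call:
jog_arm(plan=[[[0.01, 0.02, 0.6, 0, 0, 0, 1], [0, 0, 0.8, 0, 0, 0, 1], [0, 0, 0.6, 0, 0, 0, 1], [0, 0, 0.2, 0, 0, 0, 1], [0, 0, 0, 0, 0, 0, 1], [0, 0, 0, 0, 0, 0, 1]]])

```text
time: 14.32
tool_pos: [0.4654, 0.2579, 0.011]
tool_rot: [3.139, -0.002, 1.287]
contact_force: [0.2, 0.2, -0.0]
opening: 0.0915
```

Run:
```python
from h import *
go([.465,.2567,.003],73.7)
```

```text
t 14.32 pos [0.4654 0.2579 0.011 ] rot [ 1.7987e+02 -9.0000e-02  7.3710e+01] F [ 0.2  0.2 -0. ] open 0.0915
turn shares [ 0.01 -0.01  0.  ] then shift shares [-0.02 -0.    0.16] | shift if no turn: [-0.02 -0.    0.16]
```

Call:
jog_arm(plan=[[[-0.02, 0, 0.15, 0, 0, 0, 1], [0, 0, 0, 0, 0, 0, 1], [0, 0, 0, 0, 0, 0, 0], [0, 0, 0, 0, 0, 0, 0], [0, 0, 0, 0, 0, 0, 0], [0, 0, 0, 0, 0, 0, 0], [0, 0, 0, 0, 0, 0, 0]]], squeeze=45)

```text
time: 15.2
tool_pos: [0.4641, 0.2567, 0.0021]
tool_rot: [3.141, -0.0, 1.287]
contact_force: [-0.2, 0.0, 0.9]
opening: 0.0601
```

Run:
```python
from h import *
go([.4602,-.298,.24],98.2)
```

```text
t 15.2 pos [0.4641 0.2567 0.0021] rot [179.98  -0.    73.73] F [-0.2  0.   0.9] open 0.0601
turn shares [ 0.   -0.   -2.85] then shift shares [-10.97  -1.66  -4.76] | shift if no turn: [-10.67   3.03  -4.76]
```

Call:
jog_arm(plan=[[[0, 0, -0.5, 0, 0, 0, 0], [0, 0, -0.9, 0, 0, 0, 0], [0, 0, -0.9, 0, 0, -0.95, 0], [0, 0, -0.9, 0, 0, -0.95, 0], [0, 0, -0.9, 0, 0, -0.95, 0], [0, 0, -0.66, 0, 0, 0, 0], [-0.8, -0.12, 0, 0, 0, 0, 0], [-1, -0.15, 0, 0, 0, 0, 0], [-1, -0.15, 0, 0, 0, 0, 0], [-1, -0.15, 0, 0, 0, 0, 0], [-1, -0.15, 0, 0, 0, 0, 0], [-1, -0.15, 0, 0, 0, 0, 0], [-1, -0.15, 0, 0, 0, 0, 0], [-1, -0.15, 0, 0, 0, 0, 0], [-1, -0.15, 0, 0, 0, 0, 0], [-1, -0.15, 0, 0, 0, 0, 0], [-0.8, -0.13, 0, 0, 0, 0, 0], [-0.3, -0.05, 0, 0, 0, 0, 0], [0, 0, 0, 0, 0, 0, 0], [0, 0, 0, 0, 0, 0, 0]]])

```text
time: 17.7
tool_pos: [0.4603, -0.293, 0.24]
tool_rot: [-3.141, -0.001, 1.715]
contact_force: [0.5, 0.5, -2.2]
opening: 0.0592
```

Run:
```python
from h import *
go([.4602,-.298,.19],98.2)
from cell import status
s=status.observe();o=s['tool_pos'];t=s['tool_rot'][2]
snap("wrist","w6")
p,d,K,W=load("w6");X=cloud(d,K,W)
ex=np.array([np.cos(t),np.sin(t)]);ey=np.array([np.sin(t),-np.cos(t)])
q=X[...,:2]-o[:2];a=q@ex*1e3;b=q@ey*1e3;z=X[...,2]*1e3
v,u=np.mgrid[:480,:640]
s=(v<310)&(u>235)&(u<410)&(d>0)
def st(m,n):print(n,m.sum(),"a",np.percentile(a[m],[1,50,99]).round(1),"b",np.percentile(b[m],[1,50,99]).round(1),"z",np.median(z[m]).round(1))
st(s&(z>248)&(z<266)&(a>20),"slab")
st(s&(z>140)&(z<184),"posts/bar")
```

```text
t 17.7 pos [ 0.4603 -0.293   0.24  ] rot [-1.7999e+02 -5.0000e-02  9.8280e+01] F [ 0.5  0.5 -2.2] open 0.0592
turn shares [-0.   -0.01  0.01] then shift shares [-0.1  -0.02  1.  ] | shift if no turn: [-0.1  -0.02  1.  ]
slab 11107 a [20.5 42.3 61.1] b [-26.8  -7.4  32. ] z 258.3
posts/bar 3654 a [54.7 64.9 73.1] b [-40.6   2.1  44.4] z 159.6
```

View pics/w6.png

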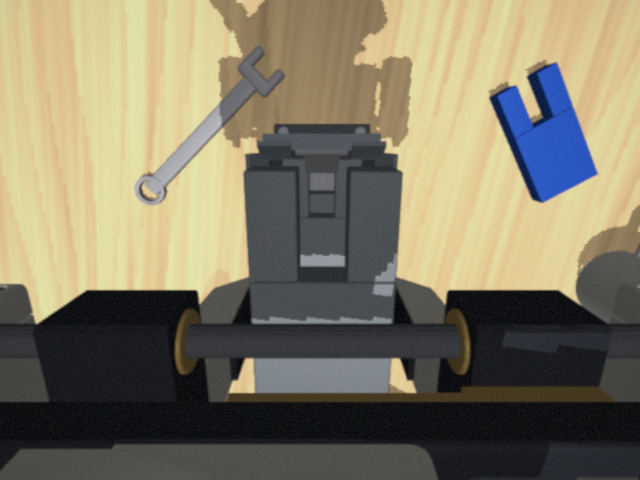

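Call:
jog_arm(plan=[[[-0.11, -0.01, 0.3, 0, 0, 0, 0], [0, 0, 0.3, 0, 0, 0, 0], [0, 0, 0.4, 0, 0, 0, 0], [0, 0, 0, 0, 0, 0, 0], [0, 0, 0, 0, 0, 0, 0]]])

```text
time: 18.38
tool_pos: [0.4607, -0.3, 0.1902]
tool_rot: [3.141, 0.0, 1.714]
contact_force: [1.3, -0.3, -1.4]
opening: 0.0596
```

Run:
```python
from h import *
go([.4602,-.2985,.15],98.2)
```

```text
t 18.38 pos [ 0.4607 -0.3     0.1902] rot [1.7999e+02 1.0000e-02 9.8230e+01] F [ 1.3 -0.3 -1.4] open 0.0596
turn shares [0. 0. 0.] then shift shares [ 0.03 -0.01  0.8 ] | shift if no turn: [ 0.03 -0.01  0.8 ]
```

Call:
jog_arm(plan=[[[0.03, -0.01, 0.2, 0, 0, 0, 0], [0, 0, 0.3, 0, 0, 0, 0], [0, 0, 0.3, 0, 0, 0, 0], [0, 0, 0, 0, 0, 0, 0], [0, 0, 0, 0, 0, 0, 0]]])

```text
time: 19.0
tool_pos: [0.46, -0.2987, 0.1501]
tool_rot: [3.141, 0.0, 1.714]
contact_force: [0.0, 0.3, -2.1]
opening: 0.0594
```

Call:
jog_arm(plan=[[[0, 0, 0.2, 0, 0, 0, 0], [0, 0, 0.2, 0, 0, 0, 0], [0, 0, 0.16, 0, 0, 0, 0], [0, 0, 0, 0, 0, 0, 0], [0, 0, 0, 0, 0, 0, 0]]])

```text
time: 19.62
tool_pos: [0.46, -0.2985, 0.1219]
tool_rot: [3.141, 0.0, 1.714]
contact_force: [2.1, 1.0, -2.8]
opening: 0.0596
```

Call:
jog_arm(plan=[[[0, 0, 0.15, 0, 0, 0, 0], [0, 0, 0.15, 0, 0, 0, 0], [0, 0, 0.15, 0, 0, 0, 0], [0, 0, 0, 0, 0, 0, 0]]])

```text
time: 20.12
tool_pos: [0.4602, -0.2987, 0.0997]
tool_rot: [3.141, 0.001, 1.714]
contact_force: [0.5, 1.6, 6.3]
opening: 0.0594
```

Call:
jog_arm(plan=[[[0, 0, 0.12, 0, 0, 0, 0], [0, 0, 0.1, 0, 0, 0, 0], [0, 0, 0.03, 0, 0, 0, 0], [0, 0, 0, 0, 0, 0, 0], [0, 0, 0, 0, 0, 0, 0]]])

```text
time: 20.75
tool_pos: [0.4602, -0.2987, 0.088]
tool_rot: [3.141, 0.001, 1.714]
contact_force: [-0.6, 2.9, 9.6]
opening: 0.0594
```

Run:
```python
from h import *
go([.4602,-.2985,.087],98.2)
```

```text
t 20.75 pos [ 0.4602 -0.2987  0.088 ] rot [1.7994e+02 6.0000e-02 9.8220e+01] F [-0.6  2.9  9.6] open 0.0594
turn shares [0.01 0.01 0.  ] then shift shares [0.   0.   0.02] | shift if no turn: [0.   0.   0.02]
```

Call:
jog_arm(plan=[[[0, 0, -0.06, 0, 0, 0, 0], [0, 0, -0.06, 0, 0, 0, 0], [0, 0, 0, 0, 0, 0, 0], [0, 0, 0, 0, 0, 0, 0.75], [0, 0, 0, 0, 0, 0, 0.85], [0, 0, 0, 0, 0, 0, 1], [0, 0, 0, 0, 0, 0, 1], [0, 0, -0.5, 0, 0, 0, 1], [0, 0, -1, 0, 0, 0, 1], [0, 0, -1, 0, 0, 0, 1], [0, 0, -0.5, 0, 0, 0, 1], [0.6, 0, 0, 0, 0, 0, 1], [1, 0.3, 0, 0, 0, 0, 1], [1, 0.3, 0, 0, 0, 0, 1], [1, 0.3, 0, 0, 0, 0, 1], [1, 0.3, 0, 0, 0, 0, 1], [1, 0.3, 0, 0, 0, 0, 1], [0, 0, 0, 0, 0, 0, 1], [0, 0, 0, 0, 0, 0, 1]]])

```text
time: 23.12
tool_pos: [0.494, -0.0111, 0.243]
tool_rot: [-3.141, 0.001, 1.715]
contact_force: [-0.0, 0.7, -0.3]
opening: 0.0915
```

Run:
```python
from h import *
go([.4602,-.2985,.087],98.2)
for n in("scene","top"):
    snap(n,n+"7");p,d,K,W=load(n+"7");X=cloud(d,K,W)
    t=np.deg2rad(98.2);ex=np.array([np.cos(t),np.sin(t)]);ey=np.array([np.sin(t),-np.cos(t)])
    q=X[...,:2]-np.array([.4602,-.298]);a=q@ex*1e3;b=q@ey*1e3;z=X[...,2]*1e3
    for bb in range(60,-61,-15):
        print("%4d"%bb,*["%4d"%np.median(z[m]) if (m:=(abs(a-aa)<5)&(abs(b-bb)<5)&(d>0)).sum()>2 else "   ." for aa in range(-90,91,15)])
    s=(abs(a)<62)&(abs(b)<50)&(abs(z-115)<4)&(d>0);print(s.sum(),rect(X[s][:,:2]))
    s=(abs(a)<40)&(abs(b)<75)&(abs(z-75)<4)&(d>0);print("stock",s.sum(),rect(X[s][:,:2]))
cv2.imwrite("pics/s7c.png",np.hstack([cv2.resize(cv2.imread("pics/scene7.png")[80:220,160:290],(390,420),interpolation=2),cv2.resize(cv2.imread("pics/top7.png")[210:310,400:530],(400,420),interpolation=2)]))
```

```text
t 23.12 pos [ 0.494  -0.0111  0.243 ] rot [-1.7998e+02  3.0000e-02  9.8260e+01] F [-0.   0.7 -0.3] open 0.0915
turn shares [-0.    0.    0.01] then shift shares [-5.59 -1.49  3.12] | shift if no turn: [-5.59 -1.49  3.12]
  60    0    0    0    0    1   62   59   63   61    0    0    0   -1
  45    0    9   10   11   11   11   11   12   59    9   11    9    0
  30    .  158  146  100   96   92   90   88   81    .   81  154    0
  15    .  175  132  115  115  115  113   21    .    .   73  153    0
   0    .  157  135  114  115  114  114  114    .   30   12  153    1
 -15    .  158  142  115  114  114  114  115   55   54   89  150    0
 -30    .  177  141  134  113  114  115  115   13   49   95  154    0
 -45    .    .  177  179    .    .    .    .   12  179  173   13    0
 -60    .    .    .    .    .    .    .    0    .   -1    0    0    0
932 ((460.6817626953125, -297.932861328125), (76.57554626464844, 123.48784637451172), 7.77377986907959)
stock 411 ((504.3444519042969, -293.4559326171875), (34.96128845214844, 76.52340698242188), 6.21784782409668)
  60    0    0    0    .   75   74   74    3    1   -1    0    0    0
  45    1   10   13  178   74   74   75   75    .   10   11   13    0
  30    .  178  132  114  114  114  112  114  113  116  166  155    1
  15    .  158  133  115  114  115  115  115  115  114   13  154    1
   0    .  158  137  115  115  115  115   94   66   12   14  154    0
 -15    .  157  131  115  115  115  114  114  115  115   12  155    0
 -30    .  178  130  115  114   75  114  113  114  116  165  157    0
 -45    1   11   13  178   74   68    .   75   12   11   14   12    0
 -60    0   -1    0    .   74   60    .   72    1    0    0    0    0
1590 ((461.7850341796875, -299.9629821777344), (73.12896728515625, 117.46735382080078), 6.3136305809021)
stock 744 ((459.2693176269531, -298.2652282714844), (119.82504272460938, 61.4751091003418), 8.134437561035156)
```

View pics/s7c.png

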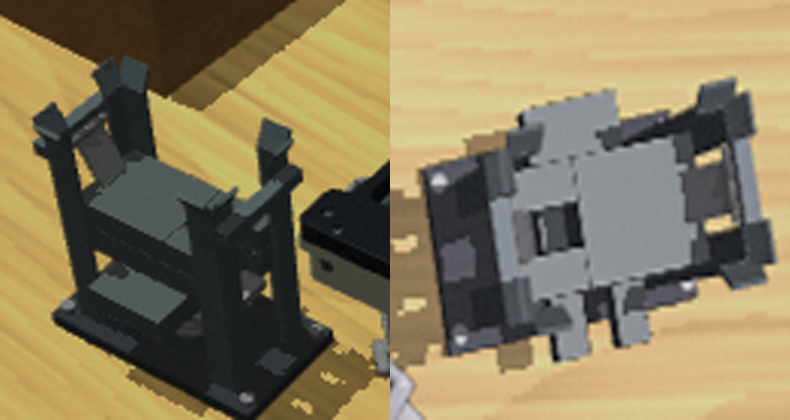

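Top packer is level at 115 mm, the stock's top is at 75 mm and centred, and both catches are over the pile. Handing in.

```bash
python3 -c "
from cell import ticket,status
print(status.observe()['qvel'].round(3),ticket.hand_in())"
```

```text
the job is handed in; nothing more can be done
[-0.007 -0.001  0.001  0.003  0.001 -0.   ] None
```

I loaded both long grey packers into the dispenser one at a time, pressed each under the catches, and handed the job in at about 23 s of the 69 s.

**Last checks (top and scene cameras):**
- **Top packer:** it lies level at about 115 mm, right at the catch line. Its measured outline centre was within about 2.5 mm of the dispenser axis, though part of it was hidden.
- **First packer (the stock):** its top is at about 75 mm and it is centred within about 1 mm. That puts the platform about 40 mm down, as expected for a pile of three.
- **Catches and arm:** the pile stayed down after I let go, and the arm stands clear of it with the gripper open.
- **Middle packer:** I checked it at 115 mm after its own press, before the second went on top. I did not measure it separately at the end.
- **Short packer and bearing:** the arm never touched them. I did not re-measure them at the end.

**Disagreement with the description:** the first packer was not held under the catches at the start. It lay crosswise on the platform, turned 90°, with its top at about 122 mm. Its centre was on the axis and it passed freely between the posts, so I left it crosswise at the bottom of the pile. It is flat and centred, but still turned 90° to the other two.

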